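# Flip up the length stop and slide the rail on to the end stop

## Task

The next piece is the long one: with the fingertips, gently push the counterweighted flip stop of the crosscut jig up past its balance point so that it stays raised by itself. Then gently push the wooden rail to the left along the fence, under the raised stop, until its left end touches the end stop. Nothing is to be gripped or lifted: leave the rail lying flat on the bed with its long side still against the fence, and do not disturb the gauge, square, chisel and beech block lying round the jig.

Things in the scene. Friction and masses are not known exactly. Their poses are not given: they have to be found in the camera images.
- jig: Crosscut jig fixed on the table: plywood bed with an aluminium fence along its far side. Origin at table height; x points towards the fence, y left along the fence, z up. Bed: x -80 to +85 mm, y -250 to +270 mm, top at z = 18 mm. Fence: front face at x = 45 mm, back at 75 mm, top at z = 68 mm; 4 mm saw kerf at y = 30 mm.
- stop_pivot (a point): Middle of the flip stop's hinge pin, 90 mm above the table, 15 mm behind the fence's front face; the hinge line runs along the fence. Its dark steel carriage is clamped on the fence (place varies), reaching 31 mm to the right and 67 mm to the left of this point, with a black knob 28 mm across on the left, top 96 mm above the table. Fixed.
- lift_bar (a point): Middle of the red round lift bar (16 mm thick, 80 mm long, parallel to the fence) at the free end of the flip stop's cranked arm, 155 mm from the hinge pin. Arm down: it is 150 mm in front of the pin and 40 mm above it, 130 mm above the table on the robot's side, with nothing under it but the bed's edge. It swings up and back towards the fence.
- stop_foot (a point): Middle of the bottom of the dark wooden foot, 24 mm wide (along the fence), 28 mm deep, 61 mm high, that hangs from the flip stop's aluminium arm (24 mm wide). With the arm down it hangs in front of the fence to 6 mm above the bed and bars the rail's way; raised, it is well above the rail. A brass counterweight stands on a stem above the hinge.
- flip_arm (a joint): Angle of the flip stop's arm in rad: 0 = down on its lower rest; grows as the lift bar is raised; 1.25 = fully raised on its upper rest. The balance point is at 0.67: let go below 0.62 it falls back down, above 0.72 it tips over by itself to 1.25 within about 3 s and stays there (damped, no spring). Lifting at the bar takes about 0.5 N.
- stop_face (a point): Middle of the right face of the fixed end stop, a dark wooden block 50 mm wide (jig x), 18 mm thick (jig y) and 46 mm high that hangs in front of the fence at the left part of the jig to 4 mm above the bed. The rail's left end must come against this face. It stands 33 mm above the table.
- rail_left (a point): Centre of the left end face of the loose pale wooden rail: 56 mm wide, 220 mm long along the fence, 30 mm high, 0.2 to 0.35 kg. It lies on the bed along the fence, 0.5 to 1.5 mm off it, this end 2 to 18 mm right of the flip stop's foot. The point is 15 mm above the bed; y along the rail to the left, z up.
- rail_right (a point): Centre of the right end face of the same rail, 220 mm from the left one, 15 mm above the bed: the face to push. The fence's front face is about 29 mm beyond this point; the fence is bare there.
- gauge: Bystander: wooden marking gauge, 76 x 190 x 44 mm, on the table in front of the right part of the jig. Origin: centre of its underside.
- square: Bystander: try square with dark wooden stock and steel blade, 161 x 130 x 17 mm, lying on the table in front of the left part of the jig. Origin: centre of its underside.
- chisel: Bystander: chisel with brown wooden handle, 24 x 235 x 26 mm, lying close behind the fence. Origin: centre of its underside.
- beech_block: Bystander: beech block 55 x 80 x 32 mm on the table to the left of the jig. Origin: centre of its underside.
There are look-alikes about, which are no part of the job. Leave any orange look-alike of the part that bears rail_left alone.

How it is judged:
By the outcome, as a careful person would: the job done as asked, in the order asked, and still so for the second after the job is handed in, with the robot touching nothing.
It also fails if it takes over 51 s, if anything falls off the work surface, if the arm or the gripper's body presses on something with over 40 N, if the wrist force passes 120 N, or if a joint passes its speed limit or range.

## Robot

A 6-joint arm with a two-finger parallel gripper is mounted at the origin on a cart in front of the work surface, level with it; the furniture and walls round the work are solid. World frame = base frame: x ahead of the robot, y to its left, z up, the work surface at z = 0. Lengths are in m, angles in rad, forces in N, time in s.
With the tool pointing down it reaches from about 0.4 to 0.825 m from the base axis. Payload 7 kg.
Tool frame: the origin (TCP) lies at the very end of the fingers, on their centre line; the grasp point (between the pads) lies 19 mm behind it (arm.grip_point_offset is the distance from the TCP to the grasp point, in m); z points along the fingers, y is the line along which they close (so a half turn about z gives the same grasp; the last joint's range is limited). The gripper opens to 88 mm and grips with 3 to 60 N. Pads are 19 mm wide; open, the fingers measure 130 mm over their backs; the gripper's body (78 mm by 193 mm) begins 47 mm behind the grasp point.
Start: joints at [1.569, 0.359, 0.012, 0, -1.224, -0.288], TCP at [0.193, 0.647, 0.227] pointing down, gripper open.
Joint ranges: [-3.07, 3.07], [-1.43, 2.12], [-1.02, 1.25], [-3.03, 1.67], [-3.05, -0], [-3.03, 3.03]. Speed limits (rad/s): [2.39, 2.39, 3.01, 3.14, 3.14, 3.14].

## Interface

Orientations are given as [roll, pitch, yaw] about the fixed x, y, z axes, in that order (R = Rz(yaw) Ry(pitch) Rx(roll)).
In Python, from station import arm, cams gives the robot as it stands.
- The arm moves only by the shell command python3 -m handwheel 'ROWS' [FORCE]. ROWS is JSON, a list that holds one entry, the list of rows, each a list of 7 numbers: the shift along the tool's x, y, z normalised to -1 to 1, where 1 is 0.08 m, then the turn, a rotation vector about the tool's x, y, z normalised to -1 to 1, where 1 is 0.5 rad, then the closure in counts, from 0 (fully open) to 255 (shut). In form: [[[x, y, z, wx, wy, wz, hand], ...]]. A call has 1 to 5 rows; each row is the pose to reach, as a shift and turn from the pose commanded when the call began, along the tool's axes at that moment; what a row does not reach only later rows make up. A row lasts 1/8 s, in which the tool goes at most 62.5 mm and 10.7 degrees, less where a joint would pass 70% of its speed; a pose out of reach is approached as far as the arm can. A call with a number of a shift or a turn outside -1 to 1 is refused whole. A call with a gripper value outside its range is refused whole. The fingers move at their own pace and stop on an object; FORCE is the grip in N (left out, the last holds). Time passes only in rows, so rows that repeat a pose let the fingers close. It gives the time, the measured TCP pose, the force, the opening and the grip force at its end, in the units of the state.
- arm.get_state(): the state, without advancing time (a new reading comes with each control period).
- cams.grab_frame(name): name is "side" or "top" or "wrist"; returns the picture (384x512x3 uint8, blue, green, red); there is no depth.
- cams.camera_info(name): a dict with "camera_matrix" (3x3 intrinsics, pixels), "R" (3x3) and "t" (3): a world point X has camera coordinates R X + t; the wrist camera has in their place "hand_eye" (4x4, takes a point from camera to tool coordinates, whose origin is the TCP and whose axes are the flange's). Camera axes: x right, y down, z forward; pixel columns grow to the right and rows downward; lengths in m; the calibration is good to about 2 mm. A picture is of the moment at which its call begins: read the wrist's pose just before it. camera_info takes no time and is no camera call.
- arm.job_done(): hands the job in; it is judged then, once.
The state is a dict: "t": time; "q": joint angles; "qd": joint speeds; "joint_efforts": joint torques, N m; "eef_pos": TCP position; "ee_rot": TCP orientation; "force": force on the tool from outside, world axes, zero at the start; "moment": the same for the moment, N m; "width": finger opening in m; "gripper_force": force on a finger pad.
Only numpy, scipy, OpenCV 4.12 (cv2) and the standard library are available. Lean on these libraries where they do the work, as an engineer would, in place of code of your own. Each camera call takes 0.05 s, during which the arm holds its last target. There are 200 camera calls.

## Working session

There is one attempt and no reset: what is moved stays moved. The work goes in short steps, Python scripts to look and compute and a shell command to move; the robot and the scene stay as the last step left them, time stands still between calls to the robot, and variables do not carry over. Pictures are saved under pics/ and viewed, at most 10 in all, crops included, and the job is handed in when it is done.

```bash
ls; mkdir -p pics; python3 - <<'E'
from station import arm,cams
import cv2,numpy as np
s=arm.get_state();print(s['t'],s['eef_pos'],s['ee_rot'],s['width'])
for n in('top','side'):
    cv2.imwrite(f'pics/{n}0.png',cv2.resize(cams.grab_frame(n),(800,600),interpolation=cv2.INTER_CUBIC))
    c=cams.camera_info(n);print(n,np.round(c['camera_matrix'],1).tolist(),np.round(c['R'],4).tolist(),np.round(c['t'],4))
E
```

```text
pics
0.0 [0.19276503 0.64638118 0.22564047] [ 3.13996085e+00 -1.41173950e-04 -2.89905649e-01] 0.08798276335179914
top [[419.3, 0.0, 250.2], [0.0, 419.3, 191.3], [0.0, 0.0, 1.0]] [[0.0125, -0.9998, 0.0131], [-0.9899, -0.0142, -0.1411], [0.1412, -0.0112, -0.9899]] [0.073  0.5868 1.277 ]
side [[430.6, 0.0, 246.5], [0.0, 430.6, 188.7], [0.0, 0.0, 1.0]] [[-0.9669, -0.2544, 0.0175], [-0.1663, 0.5768, -0.7998], [0.1934, -0.7762, -0.6001]] [0.6052 0.1579 1.1897]
```

View pics/top0.png

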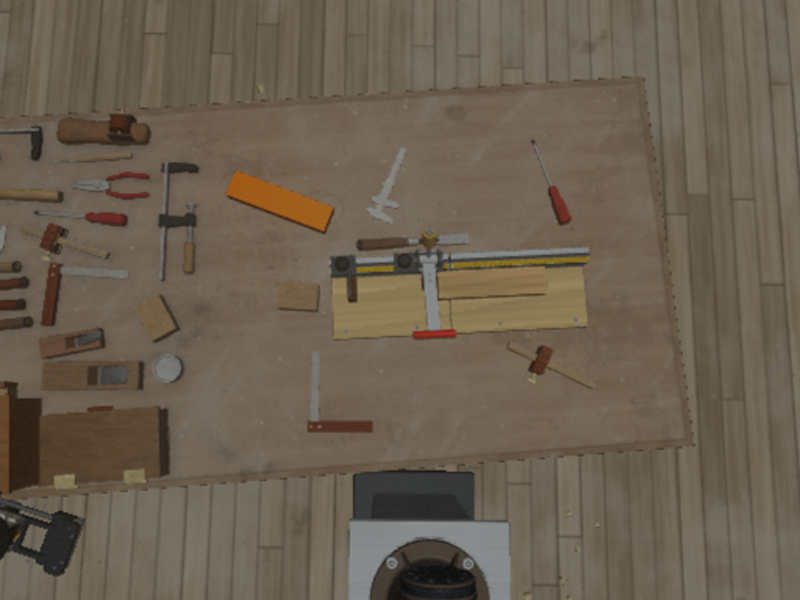

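View pics/side0.png

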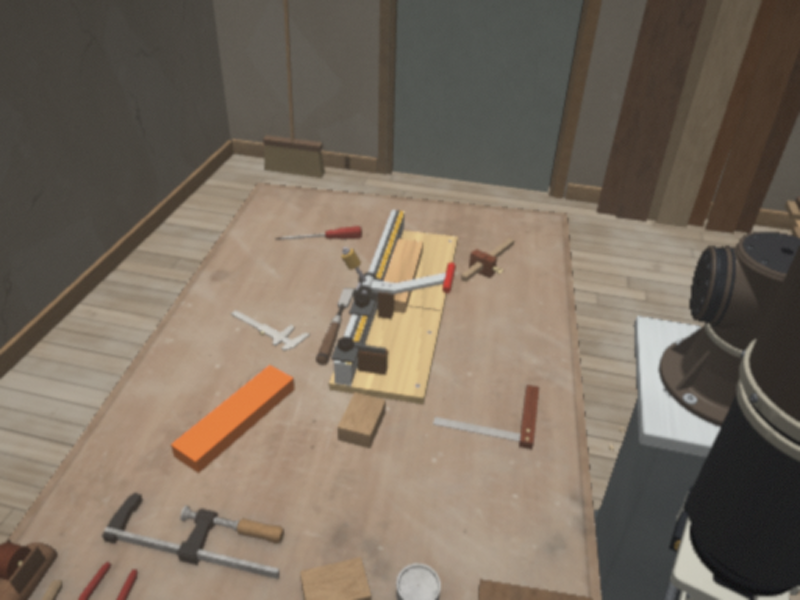

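The top view shows the jig (332–590, 248–338), with the red lift bar at about (434, 334), the pale rail at (438–546, 268–298) and the end stop at (352, 288). The pale rail against the fence is the one I need. The orange bar at (280, 200) is the look-alike and stays where it is. One enlarged crop will confirm this.

```bash
python3 - <<'E'
from station import arm,cams
import cv2
f=cams.grab_frame('top')
cv2.imwrite('pics/top1.png',cv2.resize(f[150:225,205:385],(792,330),interpolation=cv2.INTER_CUBIC))
f=cams.grab_frame('side')
cv2.imwrite('pics/side1.png',cv2.resize(f[125:265,200:330],(557,600),interpolation=cv2.INTER_CUBIC))
E
```

```text
(no output)
```

View pics/top1.png

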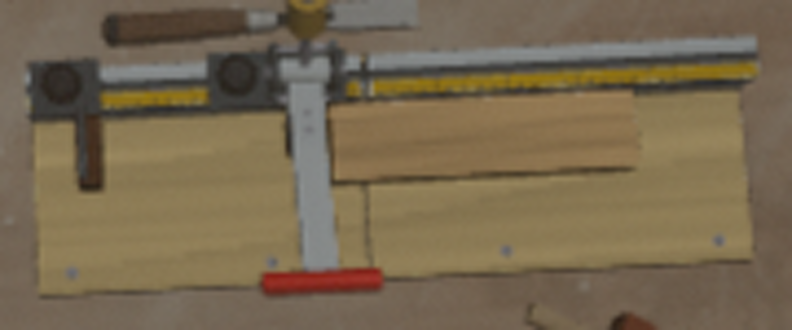

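View pics/side1.png

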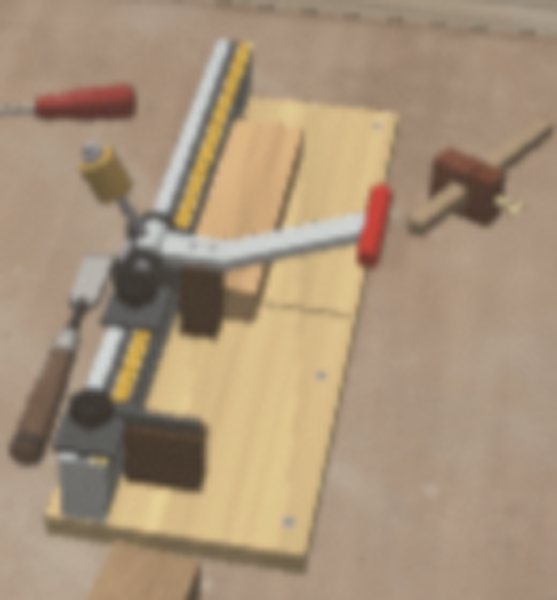

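The crop confirms the parts. The pale rail spans (330–637, 90–180), with its right end at x≈637. The foot and arm are at x≈290–335, the lift bar is centred at (322, 281), and the end stop's right face is at x≈102. Bed corners are (40, 294) and (752, 260).

```bash
cat > h.py <<'E'
from station import arm,cams
import numpy as np
def ray(n,px,z):
    c=cams.camera_info(n);R=np.array(c['R']);t=np.array(c['t']);K=np.array(c['camera_matrix'])
    o=-R.T@t;d=R.T@np.linalg.solve(K,[px[0],px[1],1]);return o+d*(z-o[2])/d[2]
E
python3 - <<'E'
from h import *
T=lambda u,v:(205+u/4.4,150+v/4.4)
S=lambda u,v:(200+u/4.285,125+v/4.285)
for nm,p,z in [('bedFL',(40,294),.018),('bedFR',(752,260),.018),('bar',(322,281),.13),('barL',(262,283),.13),('barR',(382,278),.13),('railRfar',(635,90),.048),('railRnear',(637,168),.048),('railLnear',(333,181),.048),('stopTopR',(102,188),.068),('stopTopR2',(102,115),.068),('fenceR',(756,38),.068),('gaugeend',(530,305),.02),('knobstop',(60,82),.09),('pivotbar',(303,65),.1)]:
    print(nm,np.round(ray('top',T(*p),z),4))
for nm,p,z in [('bedFL',(306,570),.018),('bedFR',(397,110),.018),('bar',(375,226),.13),('barR',(380,188),.13),('barL',(369,262),.13),('railLnear',(262,300),.048),('railRnear',(300,130),.048),('stopnearR',(206,420),.068)]:
    print('S',nm,np.round(ray('side',S(*p),z),4))
E
```

```text
bedFL [0.5057 0.194  0.018 ]
bedFR [ 0.5374 -0.3215  0.018 ]
bar [ 5.079e-01 -4.000e-04  1.300e-01]
barL [0.506  0.0393 0.13  ]
barR [ 0.5104 -0.0401  0.13  ]
railRfar [ 0.6557 -0.2314  0.048 ]
railRnear [ 0.5991 -0.2316  0.048 ]
railLnear [ 0.5866 -0.0145  0.048 ]
stopTopR [0.5764 0.1488 0.068 ]
stopTopR2 [0.6282 0.1498 0.068 ]
fenceR [ 0.6907 -0.3134  0.068 ]
gaugeend [ 0.5024 -0.1592  0.02  ]
knobstop [0.647  0.1784 0.09  ]
pivotbar [0.6595 0.0108 0.1   ]
S bedFL [0.5047 0.2079 0.018 ]
S bedFR [ 0.5419 -0.3282  0.018 ]
S bar [ 5.09e-01 -2.00e-04  1.30e-01]
S barR [ 0.5137 -0.0449  0.13  ]
S barL [0.5055 0.04   0.13  ]
S railLnear [ 0.5834 -0.0066  0.048 ]
S railRnear [ 0.6046 -0.2284  0.048 ]
S stopnearR [0.5839 0.1473 0.068 ]
```

Jig yaw comes out at about 0.06. The bar is at (0.508, 0, 0.130), the rail's right face at about (0.627, −0.231), and the rail has about 160 mm to travel. I'll move clear towards the front of the lift bar and part-close the fingers to about 36 mm, so they straddle the 24 mm arm and bear on the bar.

```bash
python3 -m handwheel '[[[0.1,0.2,-0.9,0,0,0,151],[0.3,0.5,-0.9,0,0,0,151]]]'
python3 -m handwheel '[[[0.35,0.5,0,0,0,0,151],[0.74,0.98,0,0,0,0,151]]]'
python3 -m handwheel '[[[0.35,0.5,0,0,0,0,151],[0.74,0.98,0,0,0,0,151]]]'
python3 -m handwheel '[[[0.35,0.5,0,0,0,0,151],[0.74,0.98,0,0,0,0,151]]]'
```

```text
t: 0.45
eef_pos: [0.2048, 0.6033, 0.3021]
ee_rot: [-3.136, -0.0, -0.289]
force: [0.9, 0.0, 0.1]
width: 0.0731
gripper_force: 0.0
t: 0.7
eef_pos: [0.2389, 0.5082, 0.2985]
ee_rot: [3.142, 0.0, -0.289]
force: [-0.2, -0.6, 0.6]
width: 0.0528
gripper_force: 0.0
t: 0.95
eef_pos: [0.2733, 0.4159, 0.2986]
ee_rot: [-3.141, 0.0, -0.289]
force: [0.8, 0.2, -0.7]
width: 0.037
gripper_force: 0.0
t: 1.2
eef_pos: [0.3076, 0.3238, 0.2987]
ee_rot: [-3.141, 0.0, -0.289]
force: [1.0, 0.2, 0.4]
width: 0.0356
gripper_force: 0.0
```

```bash
python3 -m handwheel '[[[0.35,0.5,0,0,0,0,151],[0.74,0.98,0,0,0,0,151]]]' | head -2
python3 -m handwheel '[[[0.35,0.5,0,0,0,0,151],[0.74,0.98,0,0,0,0,151]]]' | head -2
python3 -m handwheel '[[[0.35,0.5,0,0,0,0.3,151],[0.74,0.98,0,0,0,0.3,151]]]'
python3 -m handwheel '[[[0,0.3,0,0,0,-0.7,151],[0,0.6,0,0,0,-0.7,151],[0,0.6,0,0,0,-0.7,151]]]'
```

```text
t: 1.45
eef_pos: [0.3418, 0.2318, 0.2987]
t: 1.7
eef_pos: [0.3761, 0.1398, 0.2989]
t: 1.95
eef_pos: [0.4105, 0.0477, 0.2989]
ee_rot: [-3.141, -0.001, -0.442]
force: [0.9, 0.4, -0.0]
width: 0.0358
gripper_force: 0.0
t: 2.33
eef_pos: [0.3894, 0.0048, 0.2987]
ee_rot: [-3.141, -0.0, -0.091]
force: [0.2, -0.2, 0.3]
width: 0.0361
gripper_force: 0.0
```

```bash
python3 -m handwheel '[[[0,0,0,0,0.35,-0.3,151],[0,0,0,0,0.7,-0.3,151],[0,0,0,0,0.7,-0.3,151]]]'
python3 -m handwheel '[[[0,0,0,0,0.35,0,151],[0,0,0,0,0.8,0,151],[0,0,0,0,0.8,0,151]]]'
cat >> h.py <<'E'
from scipy.spatial.transform import Rotation as Ro
def to(p,rpy=None):
    s=arm.get_state();R=Ro.from_euler('xyz',s['ee_rot'])
    print('pos',np.round(s['eef_pos'],4),'rpy',np.round(s['ee_rot'],3),'F',np.round(s['force'],1),'t',s['t'])
    print('shift',np.round(R.inv().apply(np.array(p)-s['eef_pos'])/.08,3), '' if rpy is None else np.round((R.inv()*Ro.from_euler('xyz',rpy)).as_rotvec()/.5,3))
E
python3 - <<'E'
from h import *
print(np.round(Ro.from_euler('xyz',arm.get_state()['ee_rot']).as_matrix(),3))
to([.453,-.003,.145])
E
```

```text
t: 2.7
eef_pos: [0.3871, 0.005, 0.2967]
ee_rot: [3.117, -0.352, 0.068]
force: [-0.1, 0.3, 0.3]
width: 0.0353
gripper_force: 0.0
t: 3.08
eef_pos: [0.4083, 0.0012, 0.3467]
ee_rot: [3.13, -0.7, 0.076]
force: [0.1, 0.9, -0.4]
width: 0.0358
gripper_force: 0.0
[[ 0.763  0.069  0.643]
 [ 0.058 -0.998  0.037]
 [ 0.644  0.009 -0.765]]
pos [0.4083 0.0012 0.3467] rpy [ 3.13  -0.7    0.076] F [ 0.1  0.9 -0.4] t 3.075
shift [-1.201  0.067  2.286]
```

```bash
python3 -m handwheel '[[[-0.3,0,0.5,0,0,0,151],[-0.6,0.03,1,0,0,0,151],[-0.6,0.03,1,0,0,0,151]]]'
python3 - <<'E'
from h import *
to([.455,-.003,.15],[3.1416,-.75,.06])
E
```

```text
t: 3.45
eef_pos: [0.4423, -0.0204, 0.2885]
ee_rot: [-3.137, -0.631, 0.072]
force: [-0.1, -0.2, 0.6]
width: 0.0356
gripper_force: 0.0
pos [ 0.4423 -0.0204  0.2885] rpy [-3.137 -0.631  0.072] F [-0.1 -0.2  0.6] t 3.45
shift [-0.881 -0.198  1.501] [-0.025  0.237  0.017]
```

```bash
python3 - <<'E'
from h import *
s=arm.get_state();print(np.round(s['q'],3))
E
python3 -m handwheel '[[[-0.3,-0.2,0.5,0,0,0,151],[-0.45,-0.2,0.75,0,0,0,151],[-0.45,-0.2,0.75,0,0,0,151]]]'
python3 - <<'E'
from h import *
s=arm.get_state();print(np.round(s['q'],3))
to([.455,-.003,.15],[3.1416,-.75,.06])
E
```

```text
[ 0.634 -0.53  -1.016  0.574 -0.608  0.613]
t: 3.82
eef_pos: [0.4637, -0.0138, 0.2495]
ee_rot: [-3.112, -0.59, 0.078]
force: [-0.3, -0.8, 0.5]
width: 0.0357
gripper_force: 0.0
[ 0.539 -0.404 -1.016  0.518 -0.461  0.71 ]
pos [ 0.4637 -0.0138  0.2495] rpy [-3.112 -0.59   0.078] F [-0.3 -0.8  0.5] t 3.825
shift [-0.772 -0.114  0.984] [-0.083  0.321  0.024]
```

q3 is at its limit, so a 45° tilt this close to the base is out of reach. About 0.6 rad is enough, because the finger's face normal still lies within 41° of the bar's path. I'll go down beside the bar's left end and slide in under it sideways.

```bash
python3 -m handwheel '[[[0.3,-0.5,-0.1,0,0,0,151],[0.6,-0.95,-0.1,0,0,0,151],[0.6,-0.95,-0.1,0,0,0,151]]]' | head -3
python3 -m handwheel '[[[0,-0.5,0,0,0,0,151],[0,-0.9,0,0,0,0,151],[0,-0.9,0,0,0,0,151]]]' | head -3
python3 - <<'E'
from h import *
s=arm.get_state();print(np.round(s['q'],3))
to([.498,.125,.16],[3.1416,-.6,.06])
E
```

```text
t: 4.2
eef_pos: [0.4926, 0.0679, 0.2887]
ee_rot: [-3.109, -0.596, 0.082]
t: 4.58
eef_pos: [0.484, 0.138, 0.2887]
ee_rot: [-3.11, -0.594, 0.082]
[ 0.888 -0.327 -0.948  0.721 -0.618  0.246]
pos [0.484  0.138  0.2887] rpy [-3.11  -0.594  0.082] F [-0.4  0.7 -0.2] t 4.575
shift [-0.767  0.22   1.417] [-0.088  0.012  0.036]
```

```bash
python3 -m handwheel '[[[-0.2,0.1,0.4,-0.08,0,0.03,151],[-0.38,0.1,0.75,-0.08,0,0.03,151],[-0.38,0.1,0.75,-0.08,0,0.03,151]]]' | head -3
python3 -m handwheel '[[[-0.2,0.1,0.4,0,0,0,151],[-0.38,0.1,0.7,0,0,0,151],[-0.38,0.1,0.7,0,0,0,151]]]' | head -4
python3 - <<'E'
from h import *
s=arm.get_state();print(np.round(s['q'],3))
to([.497,.125,.085],[3.1416,-.6,.06])
E
```

```text
t: 4.95
eef_pos: [0.5013, 0.1322, 0.2372]
ee_rot: [3.14, -0.566, 0.061]
t: 5.32
eef_pos: [0.5204, 0.1286, 0.2023]
ee_rot: [3.141, -0.521, 0.061]
force: [-0.4, -0.4, -0.5]
[ 0.686 -0.128 -1.016  0.895 -0.384  0.153]
pos [0.5204 0.1286 0.2023] rpy [ 3.141 -0.521  0.061] F [-0.4 -0.4 -0.5] t 5.325
shift [-0.986  0.026  1.125] [0.    0.157 0.001]
```

```bash
cat > fk.py <<'E'
import numpy as np
from scipy.spatial.transform import Rotation as Ro
from scipy.optimize import least_squares
Q=np.array([[1.569,.359,.012,0,-1.224,-.288],[.634,-.53,-1.016,.574,-.608,.613],[.539,-.404,-1.016,.518,-.461,.71],[.888,-.327,-.948,.721,-.618,.246],[.686,-.128,-1.016,.895,-.384,.153]])
P=np.array([[.1928,.6464,.2256],[.4423,-.0204,.2885],[.4637,-.0138,.2495],[.484,.138,.2887],[.5204,.1286,.2023]])
E=np.array([[3.14,0,-.29],[-3.137,-.631,.072],[-3.112,-.59,.078],[-3.11,-.594,.082],[3.141,-.521,.061]])
r=lambda a,x:Ro.from_euler(a,x)
def fk(q,p,s=(1,1,1)):
    h,a,L1,e,L2,L3,q10=p
    A=r('z',q[0]+q10);B=A*r('y',q[1]);C=B*r('y',-q[2]);D=C*r('x',s[0]*q[3])*r('y',-q[4]);
    F=D*r('x',s[1]*q[5])
    pos=A.apply([a,0,h])+B.apply([0,0,L1])+C.apply([L2,0,e])+F.apply([L3,0,0])
    return pos,F*r('y',np.pi/2)
def fit():
    best=None
    for s0 in(1,-1):
        for s1 in(1,-1):
            f=lambda p:np.ravel([fk(q,p,(s0,s1))[0]-x for q,x in zip(Q,P)])
            o=least_squares(f,[.3,0,.4,0,.3,.25,0])
            if best is None or o.cost<best[0]:best=(o.cost,(s0,s1),o.x)
    return best
if __name__=='__main__':
    c,s,p=fit();print(c,s,np.round(p,4))
    for q,x,e in zip(Q,P,E):
        a,R=fk(q,p,s);print(np.round((a-x)*1e3,1),np.round(R.as_matrix()[:,2],2),np.round(r('xyz',e).as_matrix()[:,2],2),np.round((r('xyz',e).inv()*R).as_rotvec(),3))
E
python3 fk.py
```

```text
0.0034642915662211594 (-1, -1) [ 0.2107  0.2101  0.5763  0.0581  0.2551  0.4665 -0.2758]
[-8.6 -0.  26.1] [-0. -0. -1.] [-0. -0. -1.] [ 1.000e-03 -1.000e-03  1.846e+00]
[-11.8  27.  -25. ] [ 0.58 -0.11 -0.81] [ 0.59  0.05 -0.81] [-0.131  0.132  1.79 ]
[11.1 35.3  4.5] [ 0.55 -0.08 -0.83] [ 0.55  0.07 -0.83] [-0.119  0.129  1.797]
[ -7.2 -21.2 -19.8] [ 0.56 -0.08 -0.83] [ 0.55  0.08 -0.83] [-0.12   0.132  1.795]
[ 20.6 -42.   14.2] [ 0.49 -0.11 -0.87] [ 0.5   0.03 -0.87] [-0.112  0.112  1.808]
```

```bash
python3 - <<'E'
s=open('fk.py').read()
s=s.replace("h,a,L1,e,L2,L3,q10=p","h,a,L1,e,L2,L3,q10,d,w,tz=p").replace("+F.apply([L3,0,0])","+D.apply([0,0,w])+F.apply([L3,0,0])").replace("A.apply([a,0,h])","A.apply([a,d,h])").replace("F*r('y',np.pi/2)","F*r('y',np.pi/2)*r('z',tz)")
s=s.replace("np.ravel([fk(q,p,(s0,s1))[0]-x for q,x in zip(Q,P)])","np.ravel([np.r_[k[0]-x,.3*(r('xyz',e).inv()*k[1]).as_rotvec()] for q,x,e in zip(Q,P,E) for k in [fk(q,p,(s0,s1))]])")
s=s.replace("[.3,0,.4,0,.3,.25,0]","[.3,0,.4,0,.3,.25,-.15,0,0,-1.6]")
open('fk.py','w').write(s)
E
python3 fk.py
```

```text
0.0009443341657975396 (-1, -1) [ 0.0707  0.097   0.5819  0.1078  0.2073  0.4125  0.014  -0.2022  0.1107
 -1.5587]
[ 1.6 -0.3  8.2] [ 0. -0. -1.] [-0. -0. -1.] [ 0.001  0.    -0.002]
[ -5.6  -1.3 -12.5] [ 0.59  0.06 -0.81] [ 0.59  0.05 -0.81] [ 0.009 -0.     0.001]
[ 5.3 16.5 24.8] [ 0.55  0.08 -0.83] [ 0.55  0.07 -0.83] [ 0.008 -0.001  0.001]
[  1.   -8.8 -23.8] [ 0.55  0.08 -0.83] [ 0.55  0.08 -0.83] [ 0.007 -0.     0.   ]
[ 2.7 -5.3  3.3] [ 0.5   0.04 -0.87] [ 0.5   0.03 -0.87] [0.006 0.    0.001]
```

```bash
cat > fk2.py <<'E'
from fk import *
from itertools import combinations
def frames(q):
    A=r('z',q[0]);B=A*r('y',q[1]);C=B*r('y',-q[2]);G=C*r('x',-q[3]);D=G*r('y',-q[4]);F=D*r('x',-q[5])
    return A,B,C,G,D,F
N=[f+a for f in 'ABCGDF' for a in 'xyz']
def row(q): return np.hstack([f.as_matrix() for f in frames(q)])
if __name__=='__main__':
    M=np.vstack([row(q) for q in Q]);y=P.ravel()
    base=['Az','Bz','Cx','Fx'];ext=['Ax','Ay','Bx','Cz','Gy','Gz','Dz','Fy','Fz']
    res=[]
    for k in(0,1,2,3):
        for c in combinations(ext,k):
            n=base+list(c);I=[N.index(i) for i in n];x,*_=np.linalg.lstsq(M[:,I],y,rcond=None)
            res.append((np.abs(M[:,I]@x-y).max()*1e3,k,n,np.round(x,4)))
    for k in(0,1,2,3):
        for z in sorted([t for t in res if t[1]==k],key=lambda t:t[0])[:4]:print(round(z[0],1),z[2],z[3])
E
python3 fk2.py
```

```text
191.6 ['Az', 'Bz', 'Cx', 'Fx'] [0.4205 0.8272 0.3836 0.8421]
0.7 ['Az', 'Bz', 'Cx', 'Fx', 'Gy'] [ 0.1996  0.6007  0.4633  0.3781 -0.1917]
71.1 ['Az', 'Bz', 'Cx', 'Fx', 'Fy'] [ 0.0569  0.8549  0.4275  0.5196 -0.1866]
71.8 ['Az', 'Bz', 'Cx', 'Fx', 'Ay'] [ 0.3842  0.6096  0.4678  0.5132 -0.124 ]
185.8 ['Az', 'Bz', 'Cx', 'Fx', 'Fz'] [0.4233 0.8453 0.3556 0.8828 0.0205]
0.3 ['Az', 'Bz', 'Cx', 'Fx', 'Bx', 'Gy'] [ 0.1987  0.6005  0.4625  0.3777  0.0009 -0.1917]
0.3 ['Az', 'Bz', 'Cx', 'Fx', 'Gy', 'Dz'] [ 0.1991  0.6012  0.4623  0.379  -0.1918  0.0008]
0.3 ['Az', 'Bz', 'Cx', 'Fx', 'Ay', 'Gy'] [ 0.199   0.6011  0.4631  0.3783  0.0007 -0.1924]
0.5 ['Az', 'Bz', 'Cx', 'Fx', 'Gy', 'Fz'] [ 1.996e-01  6.010e-01  4.628e-01  3.789e-01 -1.917e-01  3.000e-04]
0.2 ['Az', 'Bz', 'Cx', 'Fx', 'Gy', 'Dz', 'Fz'] [ 0.1984  0.601   0.4624  0.3781 -0.1919  0.0016 -0.0008]
0.2 ['Az', 'Bz', 'Cx', 'Fx', 'Ax', 'Bx', 'Gy'] [ 0.1992  0.6005  0.4634  0.3778 -0.0011  0.0013 -0.1917]
0.2 ['Az', 'Bz', 'Cx', 'Fx', 'Ax', 'Gy', 'Dz'] [ 0.1999  0.6017  0.4632  0.3801 -0.0015 -0.1918  0.0014]
0.2 ['Az', 'Bz', 'Cx', 'Fx', 'Bx', 'Gy', 'Fy'] [ 0.1993  0.5997  0.4624  0.3774  0.0011 -0.1923  0.0007]
```

```bash
cat > ik.py <<'E'
from fk2 import *
X=np.array([.1996,.6007,.4633,.3781,-.1917])
I=[N.index(i) for i in ['Az','Bz','Cx','Fx','Gy']]
lo=np.array([-3.07,-1.43,-1.02,-3.03,-3.05,-3.03])+.03;hi=np.array([3.07,2.12,1.25,1.67,0,3.03])-.03
def fkk(q):
    return row(q)[:,I]@X, frames(q)[5]*r('y',np.pi/2)*r('z',-np.pi/2)
def ik(p,R,q0):
    f=lambda q:(lambda k:np.r_[(k[0]-p)*3,(R.inv()*k[1]).as_rotvec()])(fkk(q))
    o=least_squares(f,np.clip(q0,lo+1e-3,hi-1e-3),bounds=(lo,hi));return o.x,np.sqrt(2*o.cost)
def rot(f,psi):  # tool z along f, tool x as near 'up-forward' then psi
    y=np.cross(f,[1,0,0.]) if abs(f[0])<.9 else np.cross(f,[0,0,1.]); y=np.array([0,-1,0.]); y-=f*(y@f);y/=np.linalg.norm(y)
    return Ro.from_matrix(np.column_stack([np.cross(y,f),y,f]))*r('z',psi)
E
cat > s.py <<'E'
from ik import *
B=np.array([.508,0,.13]);rng=np.random.default_rng(0)
q0=np.array([.686,-.128,-1.016,.895,-.384,.153])
for th in(.5,.65,.8,1.0):
  for az in(0,.5,1.,-.5,-1.):
    f=np.array([np.sin(th)*np.cos(az),np.sin(th)*np.sin(az),-np.cos(th)])
    n=np.cross(f,[0,1,0]);n/=np.linalg.norm(n)
    S=[]
    for psi in(0,-np.pi/2,np.pi/2):
      for _ in range(6):
        q,e=ik(B-22*n*.001+.022*f,rot(f,psi),q0 if _==0 else rng.uniform(lo,hi))
        if e<.004:S.append((round(np.abs(q-q0).max(),2),psi,np.round(q,2)))
    S.sort(key=lambda t:t[0])
    if S:print(th,az,'n',np.round(n,2),len(S),S[0][0],round(S[0][1],1),S[0][2])
    else:print(th,az,'none')
E
python3 s.py
```

```text
0.5 0 none
0.5 0.5 n [ 0.9  -0.    0.43] 4 1.19 1.6 [ 0.32  0.01 -0.77 -0.29 -0.3  -0.  ]
0.5 1.0 n [ 0.96 -0.    0.28] 9 1.51 1.6 [ 0.03  0.13 -0.49 -0.62 -0.75  0.44]
0.5 -0.5 none
0.5 -1.0 none
0.65 0 none
0.65 0.5 n [ 0.83 -0.    0.55] 9 1.63 1.6 [ 0.13  0.03 -0.68 -0.74 -0.33  0.6 ]
0.65 1.0 n [ 0.93 -0.    0.38] 9 1.73 1.6 [-0.14  0.17 -0.46 -0.84 -0.83  0.79]
0.65 -0.5 none
0.65 -1.0 none
0.8 0 none
0.8 0.5 n [ 0.74 -0.    0.67] 7 2.1 1.6 [-0.19  0.08 -0.62 -1.2  -0.51  1.31]
0.8 1.0 n [ 0.87 -0.    0.49] 11 1.91 1.6 [-0.3   0.23 -0.44 -1.02 -0.95  1.13]
0.8 -0.5 none
0.8 -1.0 none
1.0 0 n [ 0.54 -0.    0.84] 5 3.14 0 [-0.65  0.19 -0.98 -2.24 -0.71 -1.94]
1.0 0.5 n [ 0.59 -0.    0.81] 8 2.45 -1.6 [-0.54  0.22 -0.67 -1.56 -0.82 -1.13]
1.0 1.0 n [ 0.77 -0.    0.64] 5 2.09 -1.6 [-0.48  0.36 -0.43 -1.2  -1.12 -1.59]
1.0 -0.5 none
1.0 -1.0 none
```

```bash
cat > plan.py <<'E'
from ik import *
from scipy.spatial.transform import Slerp
th,az,psi=.75,.6,0
f=np.array([np.sin(th)*np.cos(az),np.sin(th)*np.sin(az),-np.cos(th)]);Rt=rot(f,psi)
n=np.cross(f,[0,1,0]);n/=np.linalg.norm(n)
B0=np.array([.508,0,.13])+.026*np.array([-.06,.998,0])
piv=B0+.15*np.array([.998,.06,0])-[0,0,.04]
def bar(a):
    g=np.arctan2(.04,-.15)-a;return piv+.1552*(np.cos(g)*np.array([.998,.06,0])+np.sin(g)*np.array([0,0,1]))
def tcp(a,gap=.018,ext=.02): return bar(a)-gap*n+ext*f
pre=tcp(0,.032)-.07*f
if __name__=='__main__':
    print('rpy',Rt.as_euler('xyz'),'f',f,'n',n,'pre',pre,'under',tcp(0,.03),[np.round(tcp(a),4).tolist() for a in(0,.3,.6,.85)])
    q=np.array([.686,-.128,-1.016,.895,-.384,.153])
    D=r('xyz',[np.pi,0,.06]);U=[.47,-.0,.3]
    wp=[([.5,.1,.3],D)]+[(U,Slerp([0,1],Ro.concatenate([D,Rt]))(t)) for t in(0,.25,.5,.75,1)]+[((1-t)*np.array(U)+t*pre,Rt) for t in(.25,.5,.75,1)]+[(tcp(0,.03),Rt)]+[(tcp(a),Rt) for a in(0,.2,.4,.6,.75,.85)]
    for p,R in wp:
        q,e=ik(p,R,q);print(np.round(p,3),np.round(e,4),np.round(q,2))
E
python3 plan.py
```

```text
rpy [-2.74651247e+00 -6.55475052e-01  2.22044605e-16] f [ 0.56258075  0.3848822  -0.73168887] n [ 0.79275846 -0.          0.60953591] pre [0.45298295 0.00670631 0.14706854] under [0.49394912 0.03364806 0.09706939] [[0.5035, 0.0336, 0.1044], [0.5219, 0.0348, 0.1469], [0.5521, 0.0366, 0.1821], [0.5843, 0.0385, 0.2034]]
[0.5 0.1 0.3] 0.0 [ 0.58  0.04 -0.22  0.   -1.31  1.05]
[ 0.47 -0.    0.3 ] 0.0 [ 0.42 -0.03 -0.3  -0.   -1.3   1.21]
[ 0.47 -0.    0.3 ] 0.0 [ 0.39 -0.14 -0.39 -0.04 -1.13  1.27]
[ 0.47 -0.    0.3 ] 0.0 [ 0.34 -0.23 -0.48 -0.11 -0.96  1.37]
[ 0.47 -0.    0.3 ] 0.0 [ 0.26 -0.3  -0.54 -0.24 -0.81  1.55]
[ 0.47 -0.    0.3 ] 0.0 [ 0.08 -0.32 -0.54 -0.52 -0.74  1.9 ]
[0.466 0.002 0.262] 0.0 [ 0.06 -0.28 -0.58 -0.58 -0.68  1.99]
[0.461 0.003 0.224] 0.0 [ 0.03 -0.24 -0.62 -0.67 -0.63  2.11]
[0.457 0.005 0.185] 0.0 [-0.01 -0.18 -0.65 -0.77 -0.6   2.26]
[0.453 0.007 0.147] 0.0 [-0.08 -0.1  -0.66 -0.9  -0.58  2.46]
[0.494 0.034 0.097] 0.0 [-0.08  0.07 -0.62 -1.08 -0.5   2.66]
[0.503 0.034 0.104] 0.0 [-0.06  0.06 -0.61 -1.05 -0.5   2.61]
[0.514 0.034 0.133] 0.0 [ 0.01  0.01 -0.59 -0.94 -0.49  2.44]
[0.531 0.035 0.16 ] 0.0 [ 0.06 -0.01 -0.57 -0.84 -0.49  2.3 ]
[0.552 0.037 0.182] 0.0 [ 0.09 -0.02 -0.53 -0.76 -0.5   2.19]
[0.571 0.038 0.196] 0.0 [ 0.1  -0.01 -0.49 -0.72 -0.51  2.14]
[0.584 0.039 0.203] 0.0 [ 0.11  0.   -0.47 -0.7  -0.52  2.11]
```

The fitted kinematics match to under 1 mm. They show a smooth, feasible route if the tool leans forward and to the left. I'll go back to tool-down, then tilt that way with the fingers shut.

```bash
python3 -m handwheel '[[[0.5,0.1,-0.4,0,0,0,255],[0.6,0.2,-0.9,0,-0.3,0,255],[0.6,0.2,-0.9,0,-0.7,0,255],[0.6,0.2,-0.9,0,-1,0,255],[0.6,0.2,-0.9,0,-1,0,255]]]' 
python3 -c "
from plan import *
from h import to
to([.47,0,.3],Rt.as_euler('xyz'))"
```

```text
t: 5.95
eef_pos: [0.5286, 0.1153, 0.2892]
ee_rot: [-3.14, -0.018, 0.062]
force: [-0.6, 0.1, -0.0]
width: 0.0005
gripper_force: 0.0
pos [0.5286 0.1153 0.2892] rpy [-3.14  -0.018  0.062] F [-0.6  0.1 -0. ] t 5.95
shift [-0.818  1.393 -0.152] [ 0.718  1.28  -0.136]
```

```bash
python3 -m handwheel '[[[-0.4,0.5,-0.1,0.1,0.2,0,255],[-0.8,1,-0.15,0.2,0.4,-0.04,255],[-0.8,1,-0.15,0.35,0.64,-0.07,255],[-0.8,1,-0.15,0.35,0.64,-0.07,255]]]' 
python3 -c "
from plan import *
from h import to
to([.47,0,.3],Rt.as_euler('xyz'))"
```

```text
t: 6.45
eef_pos: [0.4651, 0.0287, 0.3003]
ee_rot: [-2.963, -0.348, 0.067]
force: [-0.6, -0.2, 1.1]
width: 0.0005
gripper_force: 0.0
pos [0.4651 0.0287 0.3003] rpy [-2.963 -0.348  0.067] F [-0.6 -0.2  1.1] t 6.45
shift [ 0.034  0.359 -0.048] [ 0.365  0.625 -0.061]
```

```bash
python3 -m handwheel '[[[0.03,0.2,-0.05,0.15,0.25,-0.03,255],[0.03,0.36,-0.05,0.3,0.5,-0.06,255],[0.03,0.36,-0.05,0.36,0.62,-0.06,255],[0.03,0.36,-0.05,0.36,0.62,-0.06,255]]]' 
python3 -c "
from plan import *
from h import to
to(pre,Rt.as_euler('xyz'))"
```

```text
t: 6.95
eef_pos: [0.4719, 0.0005, 0.2991]
ee_rot: [-2.752, -0.648, 0.001]
force: [1.1, -0.0, 0.8]
width: 0.0004
gripper_force: 0.0
pos [0.4719 0.0005 0.2991] rpy [-2.752e+00 -6.480e-01  1.000e-03] F [ 1.1 -0.   0.8] t 6.95
shift [-1.335  0.449  1.299] [ 0.01   0.015 -0.005]
```

```bash
python3 -m handwheel '[[[-0.35,0.1,0.35,0,0,0,255],[-0.7,0.23,0.65,0,0.01,0,255],[-0.7,0.23,0.65,0,0.01,0,255]]]' | head -3
python3 -m handwheel '[[[-0.35,0.1,0.35,0,0,0,255],[-0.64,0.22,0.65,0,0,0,255],[-0.64,0.22,0.65,0,0,0,255]]]' 
python3 -c "
from plan import *
from h import to
to(tcp(0,.032),Rt.as_euler('xyz'))"
```

```text
t: 7.32
eef_pos: [0.4601, 0.0044, 0.2191]
ee_rot: [-2.751, -0.647, 0.002]
t: 7.7
eef_pos: [0.4543, 0.0072, 0.1462]
ee_rot: [-2.751, -0.649, 0.001]
force: [0.7, -0.5, -0.1]
width: 0.0007
gripper_force: 0.0
pos [0.4543 0.0072 0.1462] rpy [-2.751e+00 -6.490e-01  1.000e-03] F [ 0.7 -0.5 -0.1] t 7.7
shift [-0.001 -0.005  0.856] [ 0.007  0.012 -0.004]
```

```bash
python3 -m handwheel '[[[0,0,0.4,0,0,0,255],[0,0,0.86,0,0,0,255],[0,0,0.86,0,0,0,255]]]' 
python3 -c "
from plan import *
from h import to,cams
import cv2
to(tcp(0,.018))
f=cams.grab_frame('side');g=cams.grab_frame('top')
a=cv2.resize(f[150:250,230:350],(480,400),interpolation=cv2.INTER_CUBIC)
b=cv2.resize(g[150:230,240:320],(400,400),interpolation=cv2.INTER_CUBIC)[:,40:360]
cv2.imwrite('pics/u1.png',np.hstack([a,b]))"
```

```text
t: 8.07
eef_pos: [0.4945, 0.0341, 0.0967]
ee_rot: [-2.751, -0.652, 0.002]
force: [0.1, -0.7, 0.5]
width: 0.0002
gripper_force: 0.0
pos [0.4945 0.0341 0.0967] rpy [-2.751e+00 -6.520e-01  2.000e-03] F [ 0.1 -0.7  0.5] t 8.075
shift [ 0.148  0.002 -0.01 ]
```

View pics/u1.png

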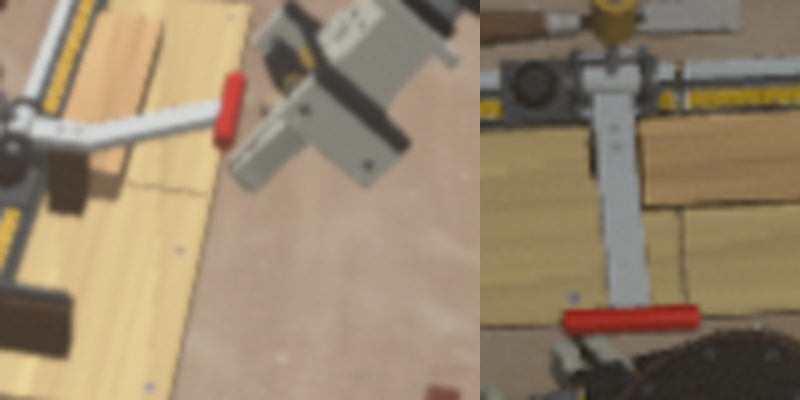

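The fingertips are just in front of and below the left half of the red bar, at about (250, 170) in the side view and (575, 355) in the top view, and nothing is touching. Next I'll work out the arc in tool units.

```bash
python3 -c "
from plan import *
from h import arm
s=arm.get_state();R=r('xyz',s['ee_rot'])
for a in(0,.1,.2,.3,.4,.5,.6,.7,.8,.9): print(a,np.round(R.inv().apply(tcp(a,.016,.028)-s['eef_pos'])/.08,2))"
```

```text
0 [0.17 0.   0.11]
0.1 [ 0.33 -0.04  0.01]
0.2 [ 0.5  -0.08 -0.08]
0.3 [ 0.68 -0.12 -0.15]
0.4 [ 0.86 -0.14 -0.2 ]
0.5 [ 1.05 -0.17 -0.23]
0.6 [ 1.25 -0.18 -0.25]
0.7 [ 1.44 -0.19 -0.25]
0.8 [ 1.63 -0.19 -0.23]
0.9 [ 1.82 -0.19 -0.19]
```

```bash
python3 -m handwheel '[[[0.1,0,0.1,0,0,0,255],[0.17,0,0.11,0,0,0,255],[0.25,-0.02,0.06,0,0,0,255],[0.33,-0.04,0.01,0,0,0,255],[0.42,-0.06,-0.04,0,0,0,255]]]' | grep -v gri
python3 -m handwheel '[[[0.08,-0.02,-0.04,0,0,0,255],[0.17,-0.04,-0.08,0,0,0,255],[0.26,-0.06,-0.11,0,0,0,255],[0.35,-0.07,-0.14,0,0,0,255],[0.44,-0.08,-0.16,0,0,0,255]]]' | grep -v gri
python3 -c "
from plan import *
from h import to,cams
import cv2
to(tcp(.4,.016,.028))
f=cams.grab_frame('side');g=cams.grab_frame('top')
a=cv2.resize(f[150:250,230:350],(480,400),interpolation=cv2.INTER_CUBIC)
b=cv2.resize(g[150:230,240:320],(400,400),interpolation=cv2.INTER_CUBIC)[:,40:360]
cv2.imwrite('pics/u2.png',np.hstack([a,b]))"
```

```text
t: 8.8
eef_pos: [0.5167, 0.037, 0.1214]
ee_rot: [-2.751, -0.654, 0.001]
force: [-0.2, -0.1, 1.0]
width: 0.0004
t: 9.43
eef_pos: [0.5362, 0.038, 0.1541]
ee_rot: [-2.751, -0.654, 0.001]
force: [-0.5, 0.5, -0.6]
width: 0.0006
pos [0.5362 0.038  0.1541] rpy [-2.751e+00 -6.540e-01  1.000e-03] F [-0.5  0.5 -0.6] t 9.425
shift [ 0.014 -0.006 -0.001]
```

View pics/u2.png

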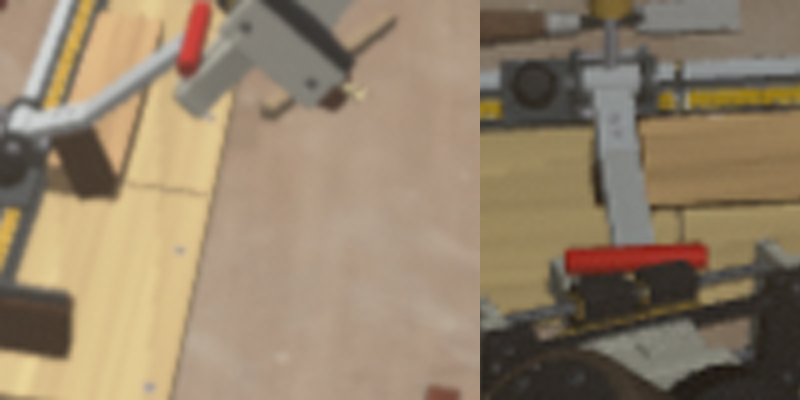

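The bar is riding on the fingertips and the arm is up about 0.4 rad. I'll carry on past the balance point and then draw back.

```bash
python3 -m handwheel '[[[0.1,-0.02,-0.02,0,0,0,255],[0.2,-0.03,-0.03,0,0,0,255],[0.3,-0.04,-0.04,0,0,0,255],[0.4,-0.04,-0.05,0,0,0,255],[0.49,-0.05,-0.05,0,0,0,255]]]' | grep -v gri
python3 -m handwheel '[[[0.09,0,0,0,0,0,255],[0.18,0,0.01,0,0,0,255],[0.28,0,0.02,0,0,0,255],[0.38,0,0.04,0,0,0,255],[0.45,0,0.06,0,0,0,255]]]' | grep -v gri
python3 -m handwheel '[[[0.45,0,0,0,0,0,255],[0,0,0,0,0,0,255],[-0.3,0,-0.2,0,0,0,255],[-0.4,0,-0.7,0,0,0,255],[-0.4,0,-0.9,0,0,0,255]]]' | grep -v gri
python3 -c "
from plan import *
from h import to,cams
import cv2
to([.47,-.1,.3],[np.pi,0,.06])
f=cams.grab_frame('side');g=cams.grab_frame('top')
a=cv2.resize(f[150:250,230:350],(480,400),interpolation=cv2.INTER_CUBIC)
b=cv2.resize(g[150:230,240:320],(400,400),interpolation=cv2.INTER_CUBIC)[:,40:360]
cv2.imwrite('pics/u3.png',np.hstack([a,b]))"
```

```text
t: 10.15
eef_pos: [0.5643, 0.0401, 0.1817]
ee_rot: [-2.751, -0.654, 0.001]
force: [0.1, 0.6, 0.3]
width: 0.0005
t: 10.78
eef_pos: [0.5956, 0.0421, 0.1999]
ee_rot: [-2.751, -0.654, 0.001]
force: [-0.7, -0.2, -0.7]
width: 0.0002
t: 11.4
eef_pos: [0.5285, 0.014, 0.2343]
ee_rot: [-2.752, -0.655, 0.001]
force: [0.0, -0.5, 0.4]
width: 0.0004
pos [0.5285 0.014  0.2343] rpy [-2.752e+00 -6.550e-01  1.000e-03] F [ 0.  -0.5  0.4] t 11.4
shift [-0.081  0.9   -1.557] [-0.713 -1.314  0.143]
```

View pics/u3.png

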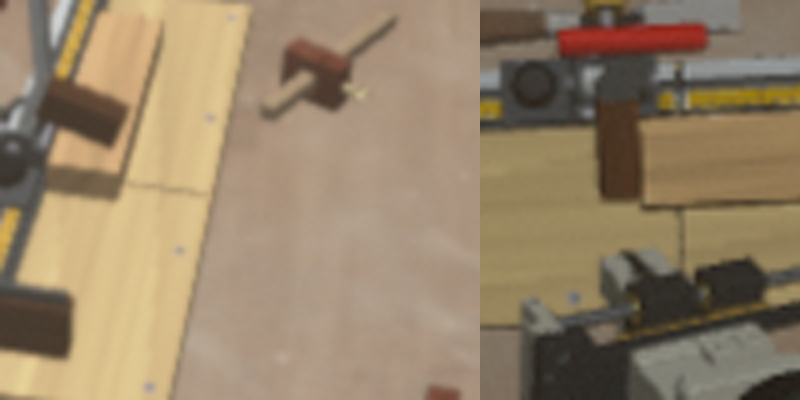

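The stop is fully raised and stays up by itself: the red bar is back over the fence, the foot is lifted clear, and nothing touches it. For the push I'll hold the tool pointing down with its y axis across the fence, so the narrow side of the body faces the raised foot.

```bash
python3 - <<'E'
from ik import *
from h import arm,to
q0=np.array(arm.get_state()['q']);print(np.round(q0,2))
for yw in(.06+np.pi/2,.06-np.pi/2):
    q=q0;print(yw)
    for p in([.47,-.05,.3],[.6,-.27,.25],[.629,-.266,.1],[.629,-.266,.026],[.62,-.08,.026]):
        q,e=ik(np.array(p),r('xyz',[np.pi,0,yw]),q);print(p,round(e,4),np.round(q,2))
to([.5,-.07,.32],[np.pi,0,.06])
E
```

```text
[ 0.08 -0.13 -0.52 -0.64 -0.6   2.06]
1.6307963267948966
[0.47, -0.05, 0.3] 0.0 [ 0.31 -0.02 -0.29  0.   -1.3   2.89]
[0.6, -0.27, 0.25] 0.2145 [ 0.    0.26 -0.16  0.17 -1.13  3.  ]
[0.629, -0.266, 0.1] 0.1759 [-0.01  0.43 -0.29  0.19 -0.84  3.  ]
[0.629, -0.266, 0.026] 0.1555 [-0.03  0.51 -0.36  0.21 -0.68  3.  ]
[0.62, -0.08, 0.026] 0.009 [ 0.19  0.47 -0.34  0.01 -0.77  3.  ]
-1.5107963267948965
[0.47, -0.05, 0.3] 0.0 [ 0.31 -0.02 -0.29  0.   -1.3  -0.25]
[0.6, -0.27, 0.25] 0.0 [-0.13  0.32  0.01  0.   -1.26  0.19]
[0.629, -0.266, 0.1] 0.0 [-0.12  0.47 -0.12 -0.   -0.98  0.18]
[0.629, -0.266, 0.026] 0.0 [-0.12  0.54 -0.19 -0.   -0.84  0.18]
[0.62, -0.08, 0.026] 0.0 [ 0.18  0.47 -0.33 -0.   -0.77 -0.12]
pos [0.5296 0.0142 0.2351] rpy [-2.751e+00 -6.570e-01  1.000e-03] F [0.7 0.3 0. ] t 11.5
shift [ 0.354  0.567 -1.387] [-0.713 -1.318  0.144]
```

```bash
python3 -m handwheel '[[[0.1,0.2,-0.5,0,0,0,255],[0.25,0.4,-1,-0.15,-0.3,0.03,255],[0.25,0.4,-1,-0.36,-0.66,0.07,255],[0.25,0.4,-1,-0.36,-0.66,0.07,255]]]' | grep -v gri
python3 -c "
from h import *
to([.55,-.17,.28],[np.pi,0,-1.51])"
```

```text
t: 12.0
eef_pos: [0.5096, -0.0439, 0.2943]
ee_rot: [-2.967, -0.326, 0.071]
force: [-0.2, -0.6, -0.1]
width: 0.0002
pos [ 0.5096 -0.0439  0.2943] rpy [-2.967 -0.326  0.071] F [-0.2 -0.6 -0.1] t 12.0
shift [0.314 1.635 0.011] [-0.787 -0.235  3.179]
```

```bash
python3 -m handwheel '[[[0.1,0.4,0,-0.24,-0.07,0.96,255],[0.15,0.8,0,-0.24,-0.07,0.96,255],[0.15,0.8,0,-0.24,-0.07,0.96,255]]]' | grep -v gri
python3 -m handwheel '[[[0,0,0,-0.24,-0.07,0.96,255],[0,0,0,-0.24,-0.07,0.96,255],[0,0,0,-0.24,-0.07,0.96,255]]]' | grep -v gri
python3 -c "
from h import *
to([.6,-.2,.28],[np.pi,0,-1.51])"
```

```text
t: 12.38
eef_pos: [0.5271, -0.1079, 0.2851]
ee_rot: [-2.958, -0.2, -0.42]
force: [0.4, 0.6, -1.1]
width: 0.0002
t: 12.75
eef_pos: [0.5268, -0.1064, 0.2856]
ee_rot: [-3.01, -0.089, -0.892]
force: [0.1, 0.1, 1.2]
width: 0.0
pos [ 0.5268 -0.1064  0.2856] rpy [-3.01  -0.089 -0.892] F [0.1 0.1 1.2] t 12.75
shift [1.473 0.049 0.196] [-0.31  -0.09   1.246]
```

```bash
python3 -m handwheel '[[[0.4,0,0,-0.15,-0.05,0.5,255],[0.8,0,0,-0.25,-0.07,0.98,255],[0.8,0,0,-0.25,-0.07,0.98,255],[0.8,0,0,-0.25,-0.07,0.98,255]]]' | grep -v gri
python3 -c "
from h import *
to([.627,-.27,.2],[np.pi,0,-1.51])"
```

```text
t: 13.25
eef_pos: [0.5675, -0.1564, 0.2908]
ee_rot: [-3.112, -0.013, -1.373]
force: [-0.5, -0.5, -1.0]
width: 0.0005
pos [ 0.5675 -0.1564  0.2908] rpy [-3.112 -0.013 -1.373] F [-0.5 -0.5 -1. ] t 13.25
shift [ 1.524 -0.416  1.168] [-0.061 -0.022  0.275]
```

```bash
python3 -m handwheel '[[[0.5,-0.1,0.2,-0.06,-0.02,0.27,255],[1,-0.2,0.5,-0.06,-0.02,0.27,255],[1,-0.2,0.5,-0.06,-0.02,0.27,255]]]' | grep -v gri
python3 -c "
from h import *
to([.627,-.272,.12],[np.pi,0,-1.51])"
```

```text
t: 13.62
eef_pos: [0.5989, -0.2335, 0.2511]
ee_rot: [3.141, -0.001, -1.507]
force: [-0.8, 0.2, -0.4]
width: 0.0007
pos [ 0.5989 -0.2335  0.2511] rpy [ 3.141e+00 -1.000e-03 -1.507e+00] F [-0.8  0.2 -0.4] t 13.625
shift [ 0.502 -0.322  1.639] [ 0.002 -0.001  0.006]
```

```bash
python3 -m handwheel '[[[0.4,-0.2,0.4,0,0,0,255],[0.5,-0.32,0.9,0,0,0,255],[0.5,-0.32,0.9,0,0,0,255]]]' | grep -v gri
python3 -m handwheel '[[[0,0,0.5,0,0,0,255],[0,0,1,0,0,0,255],[0,0,1,0,0,0,255]]]' | grep -v gri
python3 -c "
from h import *
import cv2
to([.627,-.272,.027],[np.pi,0,-1.51])
f=cams.grab_frame('side');g=cams.grab_frame('top')
a=cv2.resize(f[125:225,230:330],(400,400),interpolation=cv2.INTER_CUBIC)
b=cv2.resize(g[150:230,300:380],(400,400),interpolation=cv2.INTER_CUBIC)
cv2.imwrite('pics/u4.png',np.hstack([a,b]))"
```

```text
t: 14.0
eef_pos: [0.626, -0.2701, 0.1797]
ee_rot: [3.139, -0.0, -1.507]
force: [-0.9, 0.3, 0.4]
width: 0.0006
t: 14.38
eef_pos: [0.6267, -0.27, 0.1024]
ee_rot: [3.141, -0.002, -1.507]
force: [-0.5, -0.5, 0.8]
width: 0.0004
pos [ 0.6267 -0.27    0.1024] rpy [ 3.141e+00 -2.000e-03 -1.507e+00] F [-0.5 -0.5  0.8] t 14.375
shift [ 0.024 -0.003  0.943] [ 0.    -0.004  0.006]
```

View pics/u4.png

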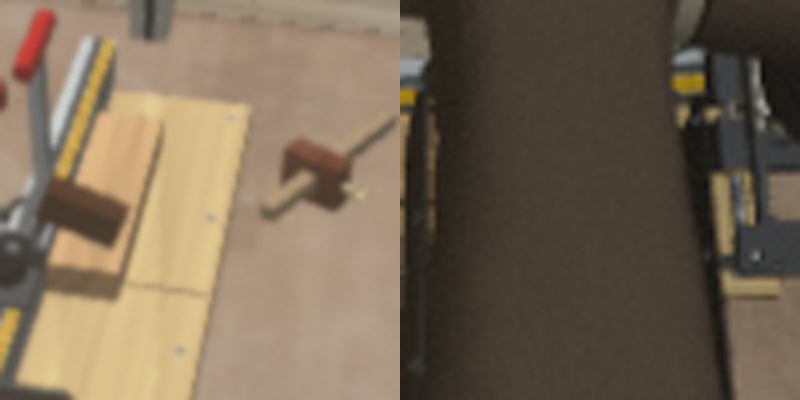

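The stop is still up and the fingertips are above the bed to the right of the rail's end, at about (150, 20) in the side view. I'll lower them and make contact slowly.

```bash
python3 -m handwheel '[[[0,0,0.4,0,0,0,255],[0,0,0.7,0,0,0,255],[0,0,0.93,0,0,0,255],[0,0,0.93,0,0,0,255]]]' | grep -v gri
python3 -m handwheel '[[[-0.1,0,0,0,0,0,255],[-0.2,0,0,0,0,0,255],[-0.28,0,0,0,0,0,255],[-0.34,0,0,0,0,0,255],[-0.4,0,0,0,0,0,255]]]' | grep -v gri
python3 -c "
from h import *
to([.627,-.232,.027],[np.pi,0,-1.51])"
```

```text
t: 14.98
eef_pos: [0.6285, -0.2713, 0.0292]
ee_rot: [-3.139, -0.003, -1.508]
force: [0.2, 0.3, 0.8]
width: 0.0
t: 15.6
eef_pos: [0.6267, -0.2394, 0.0292]
ee_rot: [-3.138, -0.004, -1.509]
force: [0.2, -3.0, 0.7]
width: 0.0004
pos [ 0.6267 -0.2394  0.0292] rpy [-3.138 -0.004 -1.509] F [ 0.2 -3.   0.7] t 15.6
shift [-0.093 -0.01   0.027] [-0.007 -0.007  0.003]
```

```bash
for i in 1; do :; done
python3 -m handwheel '[[[-0.08,0,0,0,0,0,255],[-0.16,0,0,0,0,0,255],[-0.24,0,0,0,0,0,255],[-0.32,-0.01,0,0,0,0,255],[-0.4,-0.01,0,0,0,0,255]]]' | grep -v gri
python3 -m handwheel '[[[-0.08,0,0,0,0,0,255],[-0.16,0,0,0,0,0,255],[-0.24,0,0,0,0,0,255],[-0.32,-0.01,0,0,0,0,255],[-0.4,-0.01,0,0,0,0,255]]]' | grep -v gri
python3 -m handwheel '[[[-0.08,0,0,0,0,0,255],[-0.16,0,0,0,0,0,255],[-0.24,0,0,0,0,0,255],[-0.32,-0.01,0,0,0,0,255],[-0.4,-0.01,0,0,0,0,255]]]' | grep -v gri
python3 -c "
from h import *
import cv2
to([.618,-.081,.028],[np.pi,0,-1.51])
f=cams.grab_frame('side');g=cams.grab_frame('top')
a=cv2.resize(f[140:260,225:325],(400,480),interpolation=cv2.INTER_CUBIC)
b=cv2.resize(g[145:265,205:305],(400,480),interpolation=cv2.INTER_CUBIC)
cv2.imwrite('pics/u5.png',np.hstack([a,b]))"
```

```text
t: 16.23
eef_pos: [0.6251, -0.2071, 0.0287]
ee_rot: [-3.139, -0.003, -1.509]
force: [-0.1, -3.1, 1.9]
width: 0.0004
t: 16.85
eef_pos: [0.6235, -0.1751, 0.0283]
ee_rot: [-3.14, -0.003, -1.509]
force: [-2.4, -4.6, 1.2]
width: 0.0005
t: 17.48
eef_pos: [0.6227, -0.1429, 0.0282]
ee_rot: [-3.139, -0.003, -1.509]
force: [-1.2, -2.2, 0.0]
width: 0.0004
pos [ 0.6227 -0.1429  0.0282] rpy [-3.139e+00 -3.000e-03 -1.509e+00] F [-1.2 -2.2  0. ] t 17.475
shift [-0.776  0.01   0.   ] [-0.005 -0.005  0.002]
```

View pics/u5.png

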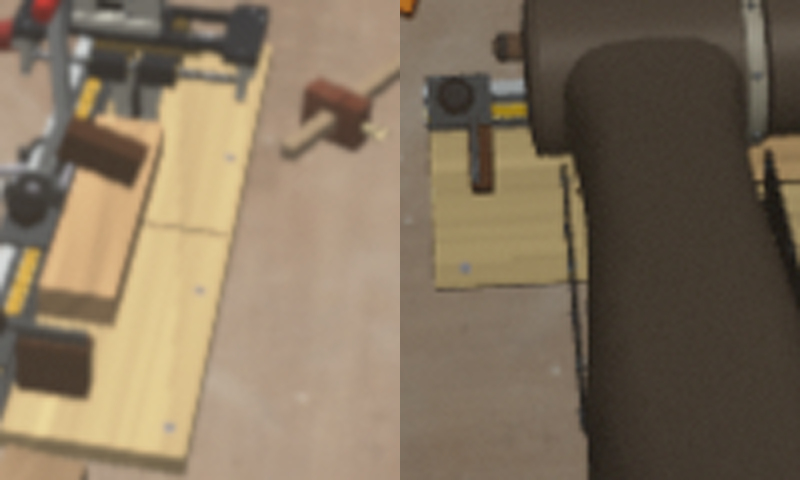

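The rail is sliding straight along the fence under the raised foot. At the end of the push the raised lift bar would come close to the gripper body, so I'll back off slightly and lean the tool so the tip leads. Then I'll go on.

```bash
python3 -m handwheel '[[[0.08,0,0,0,0,0,255],[0.08,0,-0.02,0,-0.25,0,255],[0.08,0,-0.02,0,-0.5,0,255],[0.08,0,-0.02,0,-0.5,0,255]]]' | grep -v gri
python3 -c "
from h import *
to([.618,-.081,.029])
s=arm.get_state();R=Ro.from_euler('xyz',s['ee_rot'])
print('left unit',R.inv().apply([-.06,.998,0]),'fence unit',R.inv().apply([.998,.06,0]),np.round(s['q'],2))
print(np.round(cams.camera_info('wrist')['hand_eye'],3)[:3,3])"
```

```text
t: 18.08
eef_pos: [0.6243, -0.1526, 0.03]
ee_rot: [-3.137, 0.248, -1.512]
force: [0.2, -0.7, 0.1]
width: 0.0003
pos [ 0.6243 -0.1526  0.03  ] rpy [-3.137  0.248 -1.512] F [ 0.2 -0.7  0.1] t 18.075
shift [-0.868  0.027  0.232] 
left unit [-0.96920293  0.00248194  0.24544556] fence unit [-0.00128318 -0.99978844  0.00504287] [-0.1   0.54 -0.1  -0.29 -0.99  0.32]
[ 0.067 -0.001 -0.157]
```

```bash
python3 -m handwheel '[[[-0.1,0,0.025,0,0,0,255],[-0.2,0,0.05,0,0,0,255],[-0.28,0,0.07,0,0,0,255],[-0.36,0,0.09,0,0,0,255],[-0.44,-0.01,0.11,0,0,0,255]]]' | grep -v gri
python3 -m handwheel '[[[-0.06,0,0.015,0,0,0,255],[-0.12,0,0.03,0,0,0,255],[-0.18,0,0.045,0,0,0,255],[-0.22,0,0.055,0,0,0,255],[-0.26,0,0.065,0,0,0,255]]]' | grep -v gri
python3 -c "
from h import *
to([.618,-.081,.029])"
```

```text
t: 18.7
eef_pos: [0.6212, -0.1131, 0.0302]
ee_rot: [-3.14, 0.247, -1.507]
force: [-2.0, -3.8, 0.3]
width: 0.0002
t: 19.32
eef_pos: [0.6204, -0.0921, 0.0302]
ee_rot: [-3.139, 0.247, -1.508]
force: [-2.9, -2.5, -0.2]
width: 0.0006
pos [ 0.6204 -0.0921  0.0302] rpy [-3.139  0.247 -1.508] F [-2.9 -2.5 -0.2] t 19.325
shift [-0.133  0.021  0.049]
```

```bash
python3 -m handwheel '[[[0.06,0,-0.015,0,0,0,255],[0.06,0.03,-0.015,0,0,0,255],[0,0.03,0,0,0,0,255],[-0.03,0.03,0.01,0,0,0,255],[-0.06,0.03,0.015,0,0,0,255]]]' | grep -v gri
python3 -m handwheel '[[[-0.03,0,0.008,0,0,0,255],[-0.06,0,0.015,0,0,0,255]]]' | grep -E 't:|pos|force'
python3 -m handwheel '[[[-0.03,0,0.008,0,0,0,255],[-0.05,0,0.012,0,0,0,255]]]' | grep -E 't:|pos|force'
```

```text
t: 19.95
eef_pos: [0.6179, -0.0874, 0.0303]
ee_rot: [-3.138, 0.247, -1.508]
force: [0.9, -1.1, -0.7]
width: 0.0003
t: 20.2
eef_pos: [0.6176, -0.0824, 0.0303]
ee_rot: [-3.138, 0.247, -1.508]
force: [-0.0, -2.4, -0.1]
gripper_force: 0.9
t: 20.45
eef_pos: [0.6172, -0.0782, 0.0303]
ee_rot: [-3.138, 0.247, -1.508]
force: [-0.6, -1.3, 0.0]
gripper_force: 0.8
```

```bash
python3 -m handwheel '[[[-0.02,0,0.005,0,0,0,255],[-0.04,0,0.01,0,0,0,255]]]' | grep -E 't:|pos|force:'
python3 -m handwheel '[[[-0.02,0,0.005,0,0,0,255],[-0.03,0,0.008,0,0,0,255]]]' | grep -E 't:|pos|force:'
python3 -c "
from h import *
import cv2
f=cams.grab_frame('side')
cv2.imwrite('pics/u6.png',cv2.resize(f[175:260,215:300],(600,600),interpolation=cv2.INTER_CUBIC))"
```

```text
t: 20.7
eef_pos: [0.6173, -0.0771, 0.0304]
ee_rot: [-3.138, 0.244, -1.508]
force: [0.2, -15.4, -1.7]
gripper_force: 7.3
t: 20.95
eef_pos: [0.6173, -0.077, 0.0304]
ee_rot: [-3.138, 0.242, -1.508]
force: [0.4, -21.8, -1.9]
gripper_force: 10.9
```

View pics/u6.png

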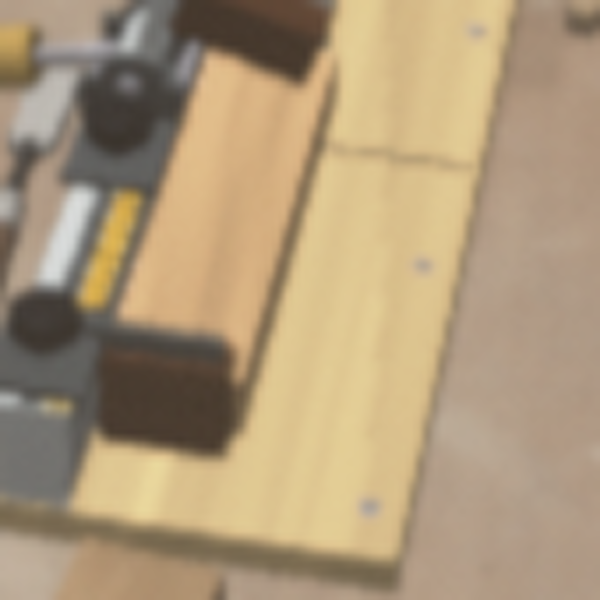

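The rail's left end is hard against the end stop: the force rose to 22 N and motion ceased. It lies along the fence with the foot raised above it. I'll back straight off to the right, then go up, and compare images before and after to confirm nothing shifted.

```bash
python3 -c "
from h import *
np.save('a.npy',cams.grab_frame('side'))"
python3 -m handwheel '[[[0.03,0,-0.008,0,0,0,255],[0.06,0,-0.015,0,0,0,255],[0.12,0,-0.03,0,0,0,255],[0.3,0,-0.08,0,0,0,255],[0.6,0,-0.15,0,0,0,255]]]' | grep -E 't:|pos|force:'
python3 -m handwheel '[[[0,0,-0.4,0,0,0,255],[0.1,0.1,-0.9,0,0,0,255],[0.1,0.1,-0.9,0,0,0,255]]]' | grep -E 't:|pos|force:'
python3 -m handwheel '[[[0,0,-0.4,0,0,0,255],[0.1,0.1,-0.9,0,0,0,255],[0.1,0.1,-0.9,0,0,0,255],[0.1,0.1,-0.9,0,0,0,255]]]' | grep -E 't:|pos|force:'
python3 -c "
from h import *
b=cams.grab_frame('side').astype(int);a=np.load('a.npy').astype(int)
d=np.abs(a-b).max(2)[190:260,215:300];print('diff lower rail/stop region',d.max(),(d>25).sum())
# stop raised: red pixels of lift bar; near-end rail corners
m=(b[...,2]>140)&(b[...,1]<60)&(b[...,0]<60);m[:130]=0;m[185:]=0;ys,xs=np.nonzero(m);k=(xs>210)&(xs<300);print('red',xs[k].mean(),ys[k].mean(),k.sum())
T=cams.grab_frame('top')[160:205,225:345]
import cv2
c=cams.camera_info('top');R=np.array(c['R']);t=np.array(c['t']);K=np.array(c['camera_matrix'])
for X in([.615,.149,.048],[.628,-.0715,.048]):
  u=K@(R@np.array(X)+t);print('expected end px',np.round(u[:2]/u[2],1))
g=cams.grab_frame('top').astype(int)
u=K@(R@np.array([.628,-.07,.048])+t);v=int(u[1]/u[2]);print(v,[(x,g[v,x].tolist()) for x in range(278,292,1)])
"
```

```text
t: 21.68
eef_pos: [0.6201, -0.1223, 0.0304]
ee_rot: [-3.138, 0.247, -1.507]
force: [0.3, -0.1, 0.9]
gripper_force: 0.0
t: 22.05
eef_pos: [0.615, -0.15, 0.1014]
ee_rot: [-3.133, 0.245, -1.508]
force: [0.5, -0.6, 0.1]
gripper_force: 0.0
t: 22.55
eef_pos: [0.6063, -0.1736, 0.1651]
ee_rot: [-3.139, 0.248, -1.509]
force: [-0.9, 0.5, -0.1]
gripper_force: 0.0
diff lower rail/stop region 8 0
red 239.0 136.1818181818182 11
expected end px [228.6 181.4]
expected end px [298.8 178.4]
178 [(278, [37, 56, 81]), (279, [53, 77, 100]), (280, [84, 120, 145]), (281, [98, 138, 166]), (282, [96, 138, 165]), (283, [95, 136, 163]), (284, [95, 135, 162]), (285, [95, 135, 163]), (286, [95, 134, 162]), (287, [94, 134, 161]), (288, [93, 134, 161]), (289, [92, 133, 160]), (290, [95, 135, 161]), (291, [94, 134, 161])]
```

After backing off, nothing in the rail and end-stop area of the side view has changed. The stop is still up and the robot touches nothing.

```bash
python3 -c "
from station import arm
print(arm.job_done())"
```

```text
the job is handed in; nothing more can be done
None
```

The job is handed in at about 23 s of the 51 s limit: the flip stop stays raised by itself, and the rail lies flat along the fence with its left end against the end stop; I saw no contact with the gauge, square, chisel or beech block.

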